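# Set the spacing tweezers to the tile's ruled gap and hold

## Task

Pick up the sprung steel tweezers from their wooden rest and, never letting the tips close together and leaving everything else where it is, bring them level over the white porcelain spacing tile, arms along its two ruled lines, tips about 2 cm above it and not touching it. There squeeze them to the ruled 16 mm gap, left tip over the left line and right tip over the right one, and hold that gap steady for at least two seconds. Finish while still holding the tweezers squeezed to that gap above the tile.

Things in the scene. Friction and masses are not known exactly. Their poses are not given: they have to be found in the camera images.
- tweezers: sprung steel tweezers, 205 mm long, 12 mm tall, 90 g (may vary), lying flat and level across the two ribs of the rest. Two arms joined at a bow; origin on the centre line (of the relaxed tweezers) at the underside, 100 mm ahead of the bow and about 100 mm behind the tips. Own x points from bow to tips, y to the left arm, z up. The frame is fixed to the bow and the RIGHT arm; the left arm turns at the bow. Relaxed tip distance 40 mm
- grip (a point): where to grasp: midway between the relaxed arms' flat ribbed finger rests (44 mm long, 18 mm tall), half-way up, 15 mm ahead of the tweezers' origin, 115 mm ahead of the bow, within 5 mm of the centre of mass; axes as the tweezers. Width over the finger rests 54 mm relaxed, 40 mm at a tip distance of 16 mm. On the rest 40 mm above the desk; fingers go down outside the arms, between the ribs
- squeeze (a joint): closing angle of the left arm against the right at the bow, rad: 0 relaxed (tips 40 mm apart), 0.12 with the tips 16 mm apart, 0.188 tips touching; tip distance = 40 mm - 200 mm x angle. Sprung open: squeezing at the finger rests takes about 5 N to begin, 10 N at 0.12 and 13 N when the tips touch; it springs back when let go
- tip_left (a point): end of the left arm (the tweezers' +y side), middle of its 3 mm wide, 8 mm tall tip
- tip_right (a point): end of the right arm (-y side), middle of its 3 mm wide, 8 mm tall tip; the tip distance meant everywhere is from this point to tip_left
- rest: low wooden rest, fixed: base 150 x 56 x 6 mm with two cross ribs 10 mm thick, 72 mm wide, tops 34 mm above the desk, at 45 mm behind and 70 mm ahead of its origin along its x (105 mm free between the ribs); origin at the underside; the tweezers lie along its x
- tile: white porcelain tile, fixed, 100 x 74 x 10 mm, with two black ruled lines 60 mm long and 4 mm wide along its x, centred 8 mm either side of its middle, and a thin blue border line near each short edge; origin at the centre of its underside, top at 10 mm; x along the lines, away from the robot, y left
- line_left (a point): middle of the left (+y) ruled line, on the tile's top
- line_right (a point): middle of the right (-y) ruled line, on the tile's top
- paperweight: bystander: long black metal bar, 200 x 28 x 16 mm, lying between the rest and the tile; origin at the centre of its underside
- seal: bystander: square pale stone name seal, 26 mm wide, 59 mm tall; origin at the centre of its underside
- tub: bystander: clear round ink tub, 110 mm across, 45 mm tall; origin at the centre of its underside
- tub_lid: bystander: clear round lid, 116 mm across, 6 mm thick; origin at the centre of its underside
- brush_rest: bystander: porcelain brush rest with four peaks, 26 x 100 x 48 mm; origin at the centre of its underside
- phone: bystander: phone, 150 x 73 x 9 mm; origin at the centre of its underside
- inkstone: bystander: round dark inkstone, 104 mm across, 24 mm tall; origin at the centre of its underside
- ink_bottle: bystander: black ink bottle, 70 mm across, 160 mm tall; origin at the centre of its underside
Things that resemble listed ones, but are neither listed nor needed, are in the scene too. What is meant by the tweezers is not purple, and is the larger of those in its own colour.

How it is judged (in metres and radians):
On the way, in this order (a step that is already met when the one before it is completed fails the run):
1. the tweezers are lifted clear of the rest, held by the fingers (distance of grip from where it was at the start of the episode above 0.015 m and contact force between tweezers and the fingers above 1 N and contact force between tweezers and rest below 0.05 N and contact force between tweezers and tile below 0.05 N and contact force between tweezers and paperweight below 0.05 N), for 0.1 s.
2. the tips are set over the two lines and the gap is held for 2 s (all as at the end) (y of tip_left in the frame of tile between 0.0035 and 0.0125 m and y of tip_right in the frame of tile between -0.0125 and -0.0035 m and x of tip_left in the frame of tile between -0.03 and 0.03 m and z of tip_left in the frame of tile between 0.016 and 0.055 m and x of tip_right in the frame of tile between -0.03 and 0.03 m and z of tip_right in the frame of tile between 0.016 and 0.055 m and distance between tip_left and tip_right between 0.0135 and 0.0185 m and angle between the x axis of grip and the x axis of tile, either way round below 0.35 rad and angle between grip's own z axis and vertical below 0.2 rad and height (world z) of tweezers above 0.012 m and contact force between tweezers and the fingers above 1 N and linear speed of tweezers below 0.02 m/s and contact force between tweezers and rest below 0.05 N and contact force between tweezers and tile below 0.05 N and contact force between tweezers and paperweight below 0.05 N), for 2 s.
At the end, for the whole second after the job is handed in: held in the air by the fingers alone, still; tips 13.5 to 18.5 mm apart, each within 4.5 mm sideways of its own line's middle and within 30 mm along it, 6 to 45 mm above the tile; arms along the lines within 0.35 rad, level within 0.2 rad; all held for 2 s and through the end (all of step 2); the arm keeps its last pose, push and grip.
It fails at once if the tips are closed together (nearer than 5 mm, middle to middle) (distance between tip_left and tip_right below 0.005 m).
It fails at once if a bystander is moved by more than 15 mm (distance of any of paperweight, seal, tub, tub_lid, brush_rest, phone, inkstone, ink_bottle from where it was at the start of the episode above 0.015 m).
It also fails if it takes over 46 s, if anything falls off the work surface, if the arm or the gripper's body presses on something with over 40 N, if the wrist force passes 120 N, or if a joint passes its speed limit or range.

## Robot

A 6-joint arm with a two-finger parallel gripper is mounted at the origin on the work surface. World frame = base frame: x ahead of the robot, y to its left, z up, the work surface at z = 0. Lengths are in mm, angles in rad, forces in N, time in s.
With the tool pointing down it reaches from about 300 to 775 mm from the base axis. Payload 14.6 kg.
Tool frame: the origin (TCP) lies between the finger pads; the fingertips stand 25 mm ahead of it and the grasp point (between the pads) lies 6 mm ahead of it; z points along the fingers, y is the line along which they close (so a half turn about z gives the same grasp; the last joint's range is limited). The gripper opens to 94 mm and grips with 3 to 60 N. Pads are 16 mm wide; open, the fingers measure 119 mm over their backs; the gripper's body (75 mm by 177 mm) begins 78 mm behind the grasp point.
Start: joints at [1.127, 0.3, 1.521, -0, 1.321, -0.067], TCP at [202.367, 511.407, 230.446] pointing down, gripper open.
Joint ranges: [-3.03, 3.03], [-0.79, 2.21], [0.23, 2.52], [-1.04, 4.18], [0, 3.07], [-2.55, 2.55]. Speed limits (rad/s): [2.22, 2.22, 2.57, 3.14, 3.14, 3.14].

## Interface

Orientations are given as [roll, pitch, yaw] about the fixed x, y, z axes, in that order (R = Rz(yaw) Ry(pitch) Rx(roll)).
In Python, from cell import manip gives the robot as it stands. The module is installed in compiled form; this text tells all that it offers.
- The arm moves only by the tool step_arm, never from a script. Its argument "series" is one flat list of numbers, 5 for each row, row after row: the shift along the world's x, y, z in mm, then the turn about the world's z in rad, then the closure, from 0 (fully open) to 1 (shut). In form: [dx, dy, dz, spin, jaw, dx, dy, dz, spin, jaw, ...]. A call has 1 to 20 rows; each row shifts and turns the commanded pose from where the row before left it; what a row does not reach is not made up. A row lasts 1/8 s, in which the tool goes at most 62.5 mm and 10.7 degrees, less where a joint would pass 70% of its speed; a pose out of reach is approached as far as the arm can. A call is refused whole if a number of a shift passes 62.5 or a number of a turn 0.188, either way. A call with a gripper value outside its range is refused whole. The fingers move at their own pace and stop on an object; "squeeze" is the grip in N (left out, the last holds). Time passes only in rows, so rows that do not move let the fingers close. It gives the time, the measured TCP pose, the force, the opening and the grip force at its end, in the units of the state.
- manip.read_state(): the state, without advancing time (a new reading comes with each control period).
- manip.camera(name): name is "side" or "top"; returns (picture, depth): 400x640x3 uint8, blue, green, red; 400x640 float32, mm along the optical axis (not along the pixel's ray), 0 where there is no reading.
- manip.camera_info(name): a dict with "fovy" (degrees; the focal length in pixels is half the picture's height over the tangent of half this angle, whatever the lens; pixels are square), "cx", "cy" (the principal point, pixels), "eye" and "orientation" of the camera in the world. Camera axes: x right, y down, z forward; pixel columns grow to the right and rows downward; lengths in mm; the calibration is good to about 2 mm. A picture is of the moment at which its call begins. camera_info takes no time and is no camera call.
- manip.sign_off(): hands the job in; it is judged then, once.
The state is a dict: "clock": time; "joints": joint angles; "qd": joint speeds; "effort": joint torques, N m; "eef_pos": TCP position; "eef_rot": TCP orientation; "wrist_force": force on the tool from outside, world axes, zero at the start; "moment": the same for the moment, N m; "finger_gap": finger opening in mm; "finger_force": force on a finger pad.
Only numpy, scipy, OpenCV 4.12 (cv2) and the standard library are available. Lean on these libraries where they do the work, as an engineer would, in place of code of your own. Each camera call takes 0.05 s, during which the arm holds its last target. There are 200 camera calls.

## Working session

There is one attempt and no reset: what is moved stays moved. The work goes in short steps, Python scripts to look and compute and a tool call to move; the robot and the scene stay as the last step left them, time stands still between calls to the robot, and variables do not carry over. Pictures are saved under pics/ and viewed, at most 10 in all, crops included, and the job is handed in when it is done.

Besides the shell and the picture viewer there is one more tool, called by a JSON object that holds its "fn" and its "kwargs", one argument or row to a line. step_arm: Moves the arm, as the interface text tells. Its arguments: {"type":"object","properties":{"series":{"type":"array"},"squeeze":{"type":"number"}},"required":["series"]}

```bash
mkdir -p pics
cat > h.py <<'E'
import numpy as np, cv2
from scipy.spatial.transform import Rotation as R
from cell import manip
def cam(n):
    i=manip.camera_info(n); return i
def px2w(n,u,v,depth=None,z=None):
    i=manip.camera_info(n); f=200/np.tan(np.radians(i['fovy'])/2)
    o=np.array(i['orientation']); M=o if o.shape==(3,3) else R.from_euler('xyz',o).as_matrix()
    d=M@np.array([(u-i['cx'])/f,(v-i['cy'])/f,1]); e=np.array(i['eye'])
    s=depth if depth is not None else (z-e[2])/d[2]
    return e+s*d
E
python3 - <<'E'
from h import *
for n in('top','side'):
    print(cam(n)); p,d=manip.camera(n); cv2.imwrite(f'pics/{n}0.png',p); np.save(f'{n}0.npy',d)
print(manip.read_state())
E
```

```text
{'fovy': 55.79482614566365, 'cx': 321.11196955326346, 'cy': 201.06012943879156, 'eye': array([ 484.0981388 ,  -12.70809692, 1287.16888426]), 'orientation': array([-3.05558286, -0.00349648, -1.56170479])}
{'fovy': 55.60252303267243, 'cx': 316.83022402621583, 'cy': 201.5749319940651, 'eye': array([ 356.61471474, -608.69433621,  777.23918063]), 'orientation': array([-2.44174405,  0.01259484, -0.36734697])}
{'clock': 0.1, 'joints': array([ 1.12740784e+00,  3.00423319e-01,  1.52152370e+00,  1.92881294e-05,
        1.32070041e+00, -6.66007073e-02]), 'qd': array([ 0.00048781, -0.0009969 , -0.00138632,  0.00061628,  0.00015336,
       -0.00140514]), 'effort': array([ 1.66052650e-03, -5.32642329e+01, -3.53283691e+01,  7.10249855e-02,
        2.34128174e-02, -6.32627894e-05]), 'eef_pos': array([202.27227993, 511.22699009, 229.93679872]), 'eef_rot': array([-3.14054146e+00, -8.88384137e-05,  2.76480005e+00]), 'wrist_force': array([-0.40600967,  0.64463953,  0.06923121]), 'moment': array([-0.00249512, -0.00615515, -0.0253025 ]), 'finger_force': 0.0, 'finger_gap': 94.13677072090283}
```

View pics/top0.png

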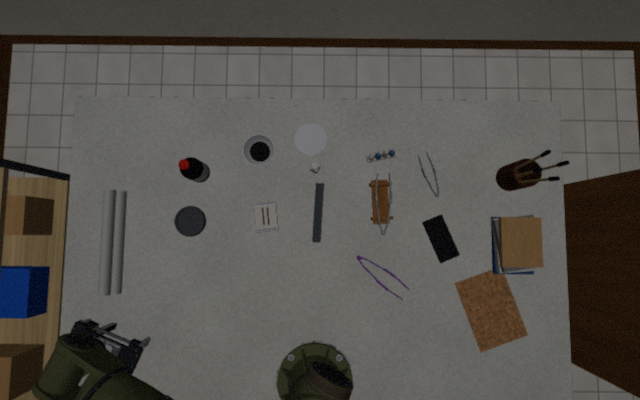

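View pics/side0.png

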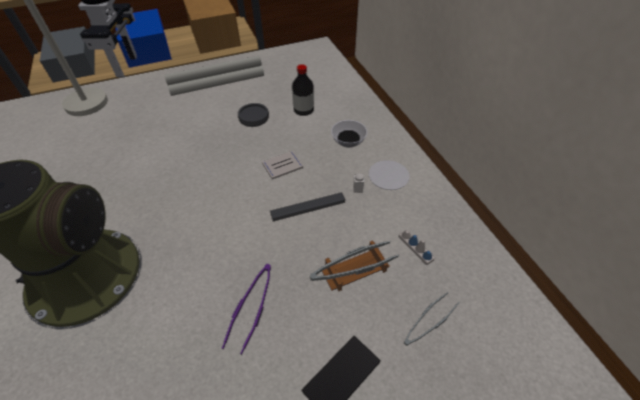

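Candidates in the top view are purple tweezers (382,277), grey ones off the rest (430,174), and larger grey ones on the rest (382,203), which I choose. The bow is towards the robot and the tips away from it. The tile is at (265,217). I'll check both in one close crop.

Run:
```python
from h import *
p=cv2.imread('pics/top0.png')
a=cv2.resize(p[165:245,340:420],None,fx=7,fy=7,interpolation=cv2.INTER_CUBIC)
b=cv2.resize(p[190:245,240:290],None,fx=4.6,fy=4.6,interpolation=cv2.INTER_CUBIC)
c=np.zeros((560,800,3),np.uint8); c[:,:560]=a; c[:b.shape[0],565:565+b.shape[1]]=b
c=cv2.convertScaleAbs(c,alpha=1.6)
cv2.imwrite('pics/crop.png',c)
d=np.load('top0.npy')
for u,v in [(265,205),(318,210),(380,205),(260,227)]: print(u,v,d[v,u],px2w('top',u,v,depth=d[v,u]))
```

```text
265 205 1280.6304 [579.10993261 173.91241561   9.46784722]
318 210 1272.2045 [563.3323444   -5.94843298  17.05209397]
380 205 1283.3446 [ 582.86300314 -216.34105591    8.12578266]
260 227 1276.5339 [504.59070081 189.51437933   7.10980871]
```

View pics/crop.png

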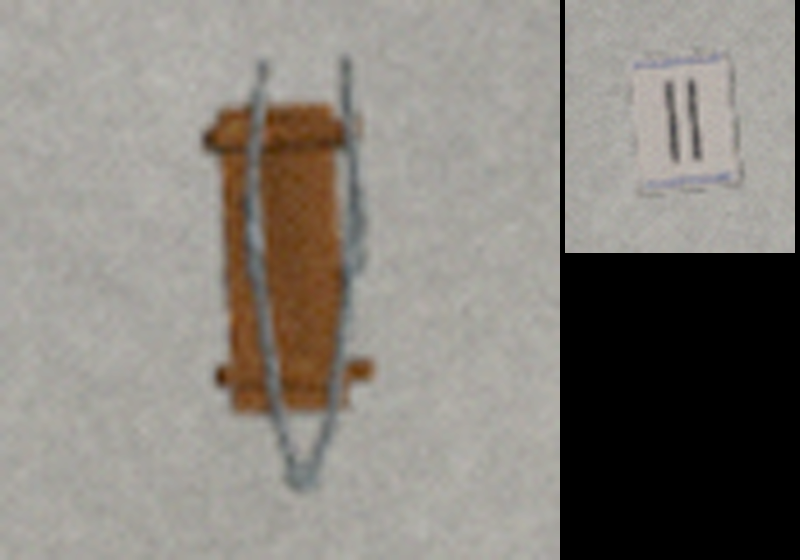

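The crop shows the larger grey tweezers on the brown rest: bow at crop (302,490), tips at (263,62) and (347,60), finger rests near (252,235) and (358,235). The tile lines run from crop (669,83) to (677,160) and from (691,82) to (698,158).

Run:
```python
from h import *
A=lambda U,V,z: px2w('top',340+(U+.5)/7-.5,165+(V+.5)/7-.5,z=z)[:2]
B=lambda U,V: px2w('top',240+(U-565+.5)/4.6-.5,190+(V+.5)/4.6-.5,z=10)[:2]
bow=A(302,490,40); tl=A(263,60,44); tr=A(347,58,44); t=(tl+tr)/2
d=t-bow; y=np.arctan2(d[1],d[0]); print('bow',bow,'tips',tl,tr,'len',np.linalg.norm(d),np.linalg.norm(tl-tr),'yaw',y)
g=t-85*d/np.linalg.norm(d); print('grip',g, 'fr mid', (A(252,235,46)+A(358,235,46))/2)
# rest yaw from edges/ribs
print('rib', A(213,140,34),A(350,140,34),A(222,376,34),A(366,370,34))
L=[B(669,83),B(677,160)];Q=[B(691,82),B(698,158)]
print('lines',L,Q); c=sum(L+Q)/4; e=(L[0]+Q[0]-L[1]-Q[1]); ty=np.arctan2(e[1],e[0]); print('tile',c,ty)
co=[B(634,62),B(727,55),B(741,182),B(645,190)]; print('corners',co,sum(co)/4,[np.arctan2(*(a-b)[::-1]) for a,b in ((co[0],co[3]),(co[1],co[2]))])
s=manip.read_state(); Rm=R.from_euler('xyz',s['eef_rot']).as_matrix(); print(Rm.round(3))
for n,P in(('tw',g),):
  print('shift',P-s['eef_pos'][:2])
```

```text
bow [ 482.90397432 -219.78173883] tips [ 686.26453483 -201.57970835] [ 687.61029418 -241.52059784] len 204.0411037067444 39.96355491039018 yaw -0.008667059590861163
grip [ 601.940607   -220.81346225] fr mid [ 602.7418581  -220.79303646]
rib [ 649.05587017 -179.06301314] [ 649.68104368 -244.54247513] [ 536.38403686 -183.10207204] [ 539.85949297 -251.42148195]
lines [array([569.97720274, 183.05565925]), array([513.44632851, 175.91998239])] [array([570.86600282, 166.88445135]), array([515.05198731, 160.55775766])]
tile [542.33538034 171.60446266] 0.11926205902885681
corners [array([585.24271893, 209.18010145]), array([591.06181872, 140.78351936]), array([497.78583573, 128.69930619]), array([491.30259754, 198.85461738])] [541.34824273 169.37938609] [np.float64(0.10947612724088254), np.float64(0.12883572141243038)]
[[-0.93   0.368 -0.   ]
 [ 0.368  0.93  -0.001]
 [ 0.    -0.001 -1.   ]]
shift [ 399.66832707 -732.04045235]
```

{"fn": "step_arm", "kwargs": {
  "series": [25,-45.7,0,0.023,0,25,-45.7,0,0.023,0,25,-45.7,0,0.023,0,25,-45.7,0,0.023,0,25,-45.7,0,0.023,0,25,-45.7,0,0.023,0,25,-45.7,0,0.023,0,25,-45.7,0,0.023,0,25,-45.7,0,0.023,0,25,-45.7,0,0.023,0,25,-45.7,0,0.023,0,25,-45.7,0,0.023,0,25,-45.7,0,0.023,0,25,-45.7,0,0.023,0,25,-45.7,0,0.023,0,25,-45.7,0,0.023,0,0,0,0,0,0,0,0,0,0,0],
  "squeeze": 25
}}

```text
clock: 2.35
eef_pos: [602.1, -219.4, 229.9]
eef_rot: [3.141, -0.001, 3.133]
wrist_force: [0.4, -0.1, -0.4]
finger_gap: 94.0
finger_force: 0.0
```

{"fn": "step_arm", "kwargs": {
  "series": [0,-1.4,-30,0,0,0,0,-30,0,0,0,0,-30,0,0,0,0,-30,0,0,0,0,-25,0,0,0,0,-20,0,0,0,0,-12,0,0,0,0,-7,0,0,0,0,0,0,0,0,0,0,0,0]
}}

```text
clock: 3.6
eef_pos: [602.7, -221.3, 47.2]
eef_rot: [-3.141, 0.001, 3.133]
wrist_force: [-0.1, -0.1, 0.0]
finger_gap: 93.9
finger_force: 0.0
```

Run:
```python
from h import *
c=np.zeros((560,800,3),np.uint8)
p,_=manip.camera('side'); a=cv2.resize(p[210:310,280:430],None,fx=5.3,fy=5.3,interpolation=cv2.INTER_CUBIC)
cv2.imwrite('pics/s1.png',cv2.convertScaleAbs(a,alpha=1.5))
```

```text
(no output)
```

View pics/s1.png

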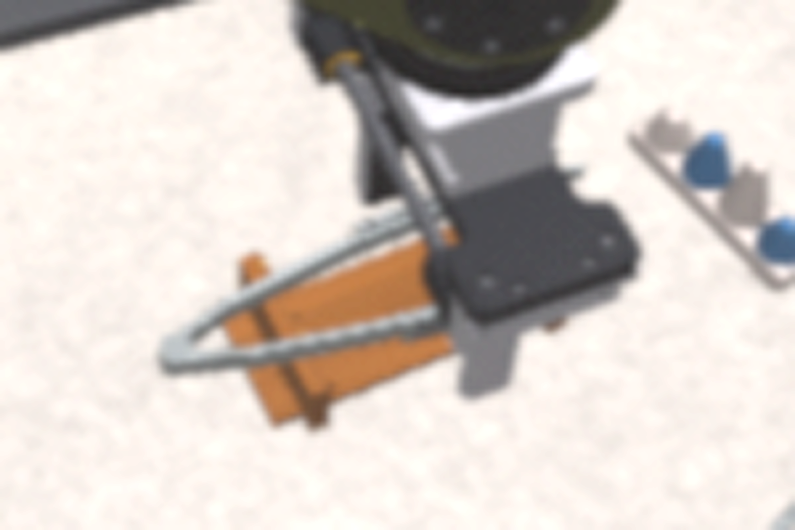

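The fingers (crop 485,340 and 375,170) straddle both arms between the ribs, so I close part-way.

{"fn": "step_arm", "kwargs": {
  "series": [0,0,-1,0,0.3,0,0,0,0,0.4,0,0,0,0,0.45,0,0,0,0,0.48,0,0,0,0,0.5,0,0,0,0,0.5,0,0,0,0,0.5,0,0,0,0,0.5]
}}

```text
clock: 4.65
eef_pos: [602.4, -221.2, 45.5]
eef_rot: [3.142, 0.0, 3.133]
wrist_force: [0.4, -0.2, 0.0]
finger_gap: 47.3
finger_force: 7.4
```

{"fn": "step_arm", "kwargs": {
  "series": [0,0,0,0,0.52,0,0,0,0,0.54,0,0,0,0,0.54,0,0,0,0,0.54,0,0,5,0,0.54,0,0,10,0,0.54,0,0,15,0,0.54,0,0,20,0,0.54,0,0,20,0,0.54,0,0,10,0,0.54,0,0,0,0,0.54,0,0,0,0,0.54]
}}

```text
clock: 6.15
eef_pos: [602.1, -221.1, 124.7]
eef_rot: [3.141, -0.001, 3.133]
wrist_force: [0.0, 0.3, -0.6]
finger_gap: 43.9
finger_force: 8.3
```

Run:
```python
from h import *
p,_=manip.camera('side'); a=cv2.resize(p[180:300,280:430],None,fx=4.9,fy=4.9,interpolation=cv2.INTER_CUBIC)
cv2.imwrite('pics/s2.png',cv2.convertScaleAbs(a,alpha=1.5))
```

```text
(no output)
```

View pics/s2.png

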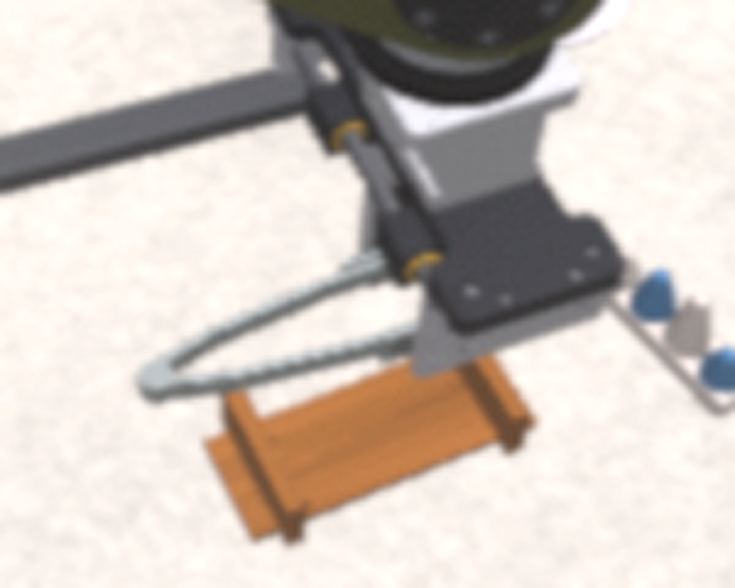

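Held clear of the rest, and it looks level. Now I carry it to the tile.

{"fn": "step_arm", "kwargs": {
  "series": [-4,10.6,0,0.0035,0.54,-8,21.2,0,0.0071,0.54,-8,21.2,0,0.0071,0.54,-8,21.2,0,0.0071,0.54,-8,21.2,0,0.0071,0.54,-8,21.2,0,0.0071,0.54,-8,21.2,0,0.0071,0.54,-8,21.2,0,0.0071,0.54,-8,21.2,0,0.0071,0.54,-8,21.2,0,0.0071,0.54,-8,21.2,0,0.0071,0.54,-8,21.2,0,0.0071,0.54,-8,21.2,0,0.0071,0.54,-8,21.2,0,0.0071,0.54,-8,21.2,0,0.0071,0.54,-8,21.2,0,0.0071,0.54,-8,21.2,0,0.0071,0.54,-8,21.2,0,0.0071,0.54,-4,10.6,0,0.0035,0.54,0,0,0,0,0.54]
}}

```text
clock: 8.7
eef_pos: [458.1, 160.9, 125.5]
eef_rot: [-3.142, 0.0, -3.022]
wrist_force: [-0.4, -0.8, -0.7]
finger_gap: 43.1
finger_force: 8.3
```

{"fn": "step_arm", "kwargs": {
  "series": [0,0,-10,0,0.54,0,0,-15,0,0.54,0,0,-15,0,0.55,0,0,-10,0,0.56,0,0,-8,0,0.565,0,0,-5,0,0.57,0,0,0,0,0.575,0,0,0,0,0.575,0,0,0,0,0.575]
}}

```text
clock: 9.82
eef_pos: [458.5, 160.5, 62.7]
eef_rot: [3.142, 0.001, -3.023]
wrist_force: [-0.6, 0.4, -0.1]
finger_gap: 40.0
finger_force: 9.8
```

Run:
```python
from h import *
c=np.zeros((600,800,3),np.uint8)
p,_=manip.camera('top'); a=cv2.resize(p[190:240,245:285],None,fx=10,fy=10,interpolation=cv2.INTER_CUBIC)
q,_=manip.camera('side'); b=cv2.resize(q[130:200,240:320],None,fx=5,fy=5,interpolation=cv2.INTER_CUBIC)
c[:500,:400]=a; c[:350,400:]=b
cv2.imwrite('pics/t3.png',cv2.convertScaleAbs(c,alpha=1.5)); print(manip.read_state()['eef_pos'])
```

```text
[458.46962277 160.45032269  62.66373801]
```

View pics/t3.png

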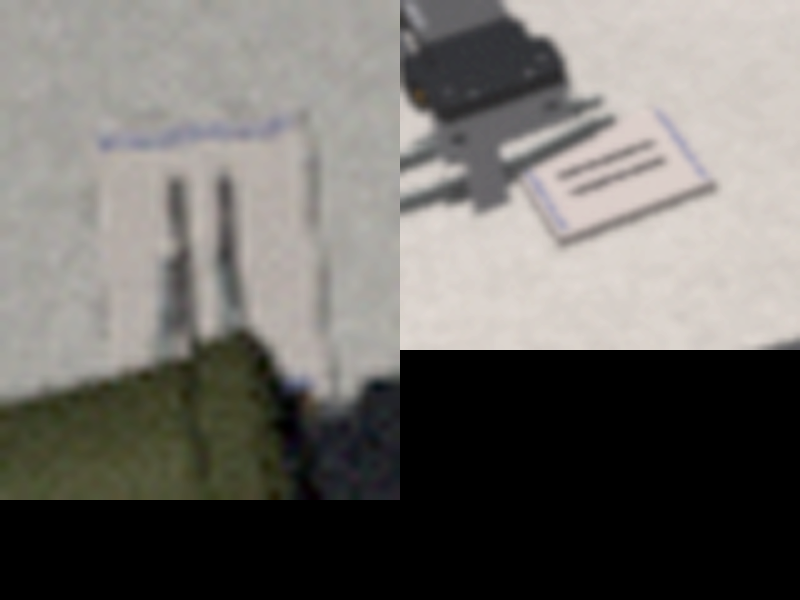

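Both tips lie over their lines (tips at crop 178,245 and 222,262). I'll lower it the last 20 mm and recheck.

{"fn": "step_arm", "kwargs": {
  "series": [0,0,-7,0,0.575,0,0,-7,0,0.575,0,0,-5,0,0.575,0,0,0,0,0.575,0,0,0,0,0.575]
}}

```text
clock: 10.55
eef_pos: [458.4, 160.4, 43.5]
eef_rot: [3.142, 0.0, -3.023]
wrist_force: [0.6, 0.1, -0.7]
finger_gap: 40.4
finger_force: 9.8
```

Run:
```python
from h import *
c=np.zeros((600,800,3),np.uint8)
p,_=manip.camera('top'); a=cv2.resize(p[195:232,252:278],None,fx=15,fy=15,interpolation=cv2.INTER_CUBIC)
q,_=manip.camera('side'); b=cv2.resize(q[140:190,255:305],None,fx=8,fy=8,interpolation=cv2.INTER_CUBIC)
c[:555,:390]=a; c[:400,400:]=b
cv2.imwrite('pics/t4.png',cv2.convertScaleAbs(c,alpha=1.5)); s=manip.read_state(); print(s['eef_pos'],s['finger_gap'])
```

```text
[458.50097544 160.42859746  43.63314067] 40.48753289467849
```

View pics/t4.png

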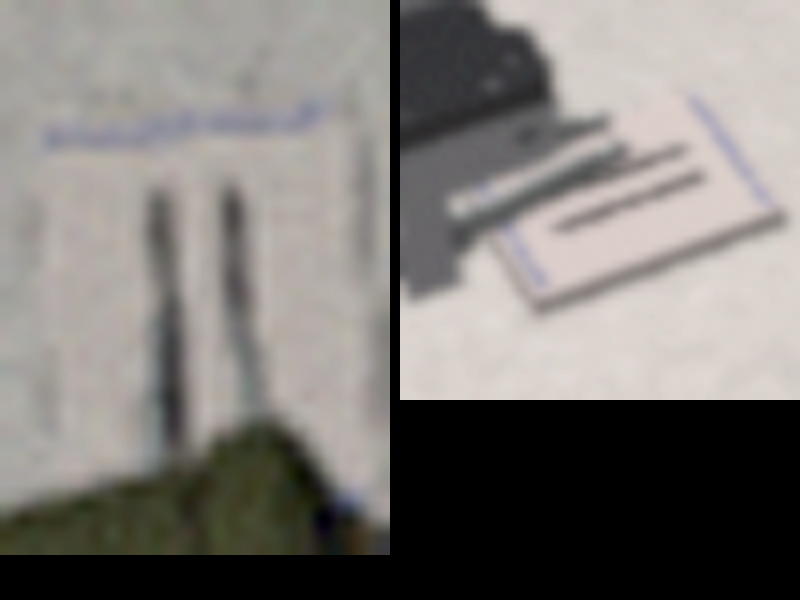

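The tips sit over the lines: top crop left about (166,300) and right about (238,312), side crop (608,118) and (625,148). I'll put numbers on that.

Run:
```python
from h import *
T=lambda U,V,z: px2w('top',252+(U+.5)/15-.5,195+(V+.5)/15-.5,z=z)
S=lambda U,V,z: px2w('side',255+(U-400+.5)/8-.5,140+(V+.5)/8-.5,z=z)
c=np.array([542,171.3]);a=.12
def loc(P): d=P[:2]-c; return (d@[np.cos(a),np.sin(a)]).round(1),(d@[-np.sin(a),np.cos(a)]).round(1)
print('lines far end',loc(T(160,188,10)),loc(T(232,188,10)), 'side: lines', [loc(S(*k,10)) for k in((686,149),(704,177),(560,229))])
for z in(30,38,45): print(z,'top',loc(T(166,300,z)),loc(T(238,312,z)),'side',loc(S(608,118,z)),loc(S(625,148,z)))
g=np.array([458.5,160.4]);print('expected tips mid',loc(g+85*np.array([np.cos(.119),np.sin(.119)])))
```

```text
lines far end (np.float64(31.2), np.float64(8.2)) (np.float64(29.4), np.float64(-8.0)) side: lines [(np.float64(26.1), np.float64(7.2)), (np.float64(25.6), np.float64(-9.3)), (np.float64(-31.2), np.float64(-8.6))]
30 top (np.float64(4.5), np.float64(6.4)) (np.float64(0.1), np.float64(-9.2)) side (np.float64(0.5), np.float64(15.5)) (np.float64(-0.7), np.float64(-1.7))
38 top (np.float64(4.0), np.float64(5.3)) (np.float64(-0.4), np.float64(-10.3)) side (np.float64(-2.5), np.float64(7.3)) (np.float64(-3.6), np.float64(-9.7))
45 top (np.float64(3.5), np.float64(4.2)) (np.float64(-0.9), np.float64(-11.2)) side (np.float64(-5.1), np.float64(0.1)) (np.float64(-6.2), np.float64(-16.8))
expected tips mid (np.float64(0.8), np.float64(-0.9))
```

Tip mid is about 1–2 mm right of the tile's middle, at z ≈ 38. I apply a small correction, then hold.

{"fn": "step_arm", "kwargs": {
  "series": [0,0.8,-2,0,0.576,0,0.7,-2,0,0.577,0,0,0,0,0.577,0,0,0,0,0.577,0,0,0,0,0.577,0,0,0,0,0.577,0,0,0,0,0.577,0,0,0,0,0.577,0,0,0,0,0.577,0,0,0,0,0.577,0,0,0,0,0.577,0,0,0,0,0.577,0,0,0,0,0.577,0,0,0,0,0.577,0,0,0,0,0.577,0,0,0,0,0.577,0,0,0,0,0.577,0,0,0,0,0.577,0,0,0,0,0.577,0,0,0,0,0.577]
}}

```text
clock: 13.15
eef_pos: [458.3, 161.9, 39.4]
eef_rot: [-3.142, -0.0, -3.023]
wrist_force: [-0.5, 0.1, -0.7]
finger_gap: 39.8
finger_force: 9.9
```

Run:
```python
from h import *
c=np.zeros((600,800,3),np.uint8)
a=np.mean([manip.camera('top')[0].astype(float) for _ in range(8)],0).astype(np.uint8); a=cv2.resize(a[195:232,252:278],None,fx=15,fy=15,interpolation=cv2.INTER_CUBIC)
q=np.mean([manip.camera('side')[0].astype(float) for _ in range(4)],0).astype(np.uint8); b=cv2.resize(q[140:190,255:305],None,fx=8,fy=8,interpolation=cv2.INTER_CUBIC)
c[:555,:390]=a; c[:400,400:]=b
cv2.imwrite('pics/t5.png',cv2.convertScaleAbs(c,alpha=1.6)); s=manip.read_state(); print(s['eef_pos'],s['finger_gap'],s['clock'])
```

```text
[458.35888338 161.91429355  39.44881543] 39.59082833931931 13.75
```

View pics/t5.png

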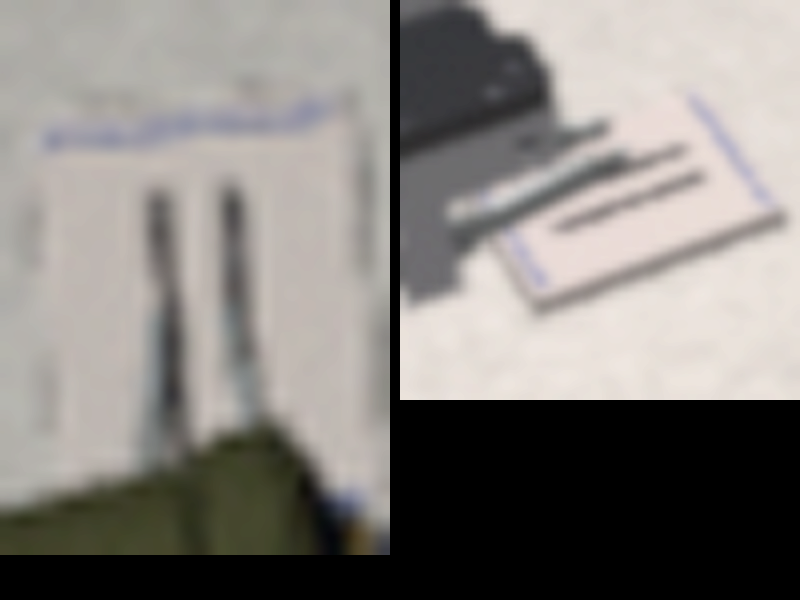

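Both tips lie over their lines: the left tip at about (162,300) in the top crop and the right at (238,312), roughly within 2 mm by parallax-corrected estimates. The gap has been steady (fingers at 39.7 mm) for over 2 s, so I hand in.

```bash
python3 -c "
from cell import manip
print(manip.sign_off())"
```

```text
the job is handed in; nothing more can be done
None
```

I handed the job in at 13.75 s, still holding the tweezers level over the tile: finger opening was about 39.7 mm (40 mm gives the 16 mm gap), tips an estimated 24 mm above the tile and within about 2 mm of their lines, steady for over 2 s; the hand-in returned no verdict.

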